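# Pack a skincare gift box with the finished products

## Robot

A 6-joint arm with a two-finger parallel gripper is mounted at the origin on the work surface. World frame = base frame: x ahead of the robot, y to its left, z up, the work surface at z = 0. Lengths are in mm, angles in rad, forces in N, time in s.
With the tool pointing down it reaches from about 350 to 875 mm from the base axis. Payload 4.2 kg.
Tool frame: the origin (TCP) lies midway between the tips of the shut fingers; the grasp point (between the pads) lies 19 mm behind it; z points along the fingers, y is the line along which they close (so a half turn about z gives the same grasp; the last joint's range is limited). The gripper opens to 85 mm and grips with 20 to 120 N. Pads are 22 mm wide; open, the fingers measure 114 mm over their backs; the gripper's body (76 mm by 85 mm) begins 54 mm behind the grasp point. The pads swing forward as they close: fully open they stand 13 mm farther back than shut.
Start: joints at [1.383, 0.385, 0.008, 0, -1.194, -0.259], TCP at [270.018, 563.64, 231.312] pointing down, gripper open.
Joint ranges: [-3.14, 3.14], [-1.21, 2.06], [-1.07, 1.41], [-3.16, 2.05], [-2.99, -0.16], [-3.1, 3.1]. Speed limits (rad/s): [2.79, 2.79, 3.14, 3.14, 3.14, 3.14].

## Interface

Orientations are given as a unit quaternion [x, y, z, w].
In Python, from bench import * gives the robot as it stands.
- The arm moves only by the tool drive_tool, never from a script. Its argument "plan" is a list that holds one entry, the list of rows, each a list of 5 numbers: the closure, from -1 (fully open) to 1 (shut), then the shift along the world's x, y, z in mm, then the turn about the world's z in degrees. A call has 1 to 20 rows; each row shifts and turns the commanded pose from where the row before left it; what a row does not reach is not made up. A row lasts 1/12 s, in which the tool goes at most 41.7 mm and 7.16 degrees, less where a joint would pass 70% of its speed; a pose out of reach is approached as far as the arm can. A call is refused whole if a number of a shift passes 41.7 or a number of a turn 7.16, either way. A call with a gripper value outside its range is refused whole. The fingers move at their own pace and stop on an object; the grip force is fixed at half the most. Time passes only in rows, so rows that do not move let the fingers close. It gives the time, the measured TCP pose, the force, the opening and the grip force at its end, in the units of the state.
- read_state(): the state, without advancing time (a new reading comes with each control period).
- get_image(name): name is "scene" or "top" or "wrist"; returns (picture, depth): 420x560x3 uint8, red, green, blue; 420x560 float32, mm along the optical axis (not along the pixel's ray), 0 where there is no reading.
- camera_model(name): a dict with "fx", "fy", "cx", "cy" (pixels), "R" (3x3) and "t" (3): a world point X has camera coordinates R X + t; the wrist camera has in their place "mount" (4x4, takes a point from camera to tool coordinates, whose origin is the TCP and whose axes are the flange's). Camera axes: x right, y down, z forward; pixel columns grow to the right and rows downward; lengths in mm; the calibration is good to about 2 mm. The wrist camera is an equidistant fisheye: a pixel r from the principal point sees the ray r / f radians off the axis. A picture is of the moment at which its call begins: read the wrist's pose just before it. camera_model takes no time and is no camera call.
- job_done(): hands the job in; it is judged then, once.
The state is a dict: "clock": time; "joints": joint angles; "joint_vel": joint speeds; "joint_efforts": joint torques, N m; "position": TCP position; "ee_rot": TCP orientation; "contact_force": force on the tool from outside, world axes, zero at the start; "wrist_torque": the same for the moment, N m; "gripper_width": finger opening in mm; "grasp_force": force on a finger pad.
Only numpy, scipy, OpenCV 4.12 (cv2) and the standard library are available. Lean on these libraries where they do the work, as an engineer would, in place of code of your own. Each camera call takes 0.05 s, during which the arm holds its last target. There are 200 camera calls.

## Task

Pack the gift box on the packing table: stand the bottle that has its pump fitted, the cream jar that has its lid on, the square bottle and the soap carton upright in the box, each fully down in the foam nest cut to its shape. Set them down rather than dropping them. The bottle without a pump and the jar without a lid are unfinished and do not go in: leave them standing where they are.

Things in the scene. Friction and masses are not known exactly. Their poses are not given: they have to be found in the camera images.
- pump_bottle: White round bottle, upright, body 46 mm across; shoulder 86 to 100 mm up, ribbed pump collar 30 mm across from 100 to 120 mm, locked-down pump head 23 mm across up to 137 mm with a flat spout 11 mm wide reaching 37 mm from the axis along +x. About 160 g. Origin: centre of underside; z up, x towards the spout. Grip across the collar, along y. Goes in nest_round_mid.
- cream_jar: Low round white jar with its flat aluminium lid screwed on, 64 mm across and 50 mm high in all, straight-sided. About 130 g. Origin: centre of its underside; z up. Goes in nest_round_large.
- square_bottle: White square bottle, body 38 x 38 mm and 64 mm high, with a round aluminium cap 26 mm across up to 94 mm. About 110 g. Origin: centre of its underside; z up, x and y square to its sides. Goes in nest_square.
- soap_carton: Plain white paper carton of soap lying flat, 80 mm along its x, 52 mm along its y, 44 mm high. About 110 g. Origin: centre of its underside; z up. Goes in nest_oblong, its long side along the pocket's, either way round.
- bottle_no_pump: Unfinished look-alike: the same white bottle, 46 mm across, but without a pump: a bare threaded neck 23 mm across with a dark mouth, 116 mm high in all. Origin: centre of its underside; z up. To be left standing where it is.
- jar_no_lid: Unfinished look-alike: the same white jar, 64 mm across, but without a lid: open and empty, with a narrower threaded rim 55 mm across, 43 mm high in all. Origin: centre of its underside; z up. To be left standing where it is.
- nest_round_mid: Fixed grey foam block, 108 x 108 x 26 mm, one of four set edge to edge, 2 x 2, in a shallow cardboard gift box base (rim 30 mm above the table). Origin: centre of its underside, 3 mm above the table; x, y along its sides, z up. One central pocket, 20 mm deep (floor 6 mm above the origin), 3 mm chamfer at its mouth: round, 58 mm across (for the pump bottle).
- nest_round_large: Fixed grey foam block, 108 x 108 x 26 mm, one of four set edge to edge, 2 x 2, in a shallow cardboard gift box base (rim 30 mm above the table). Origin: centre of its underside, 3 mm above the table; x, y along its sides, z up. One central pocket, 20 mm deep (floor 6 mm above the origin), 3 mm chamfer at its mouth: round, 76 mm across (for the cream jar).
- nest_square: Fixed grey foam block, 108 x 108 x 26 mm, one of four set edge to edge, 2 x 2, in a shallow cardboard gift box base (rim 30 mm above the table). Origin: centre of its underside, 3 mm above the table; x, y along its sides, z up. One central pocket, 20 mm deep (floor 6 mm above the origin), 3 mm chamfer at its mouth: square, 50 x 50 mm, its sides along x and y (for the square bottle).
- nest_oblong: Fixed grey foam block, 108 x 108 x 26 mm, one of four set edge to edge, 2 x 2, in a shallow cardboard gift box base (rim 30 mm above the table). Origin: centre of its underside, 3 mm above the table; x, y along its sides, z up. One central pocket, 20 mm deep (floor 6 mm above the origin), 3 mm chamfer at its mouth: oblong, 92 mm along x and 64 mm along y (for the soap carton).
There are look-alikes about, which are no part of the job. Leave any yellow look-alike of the nest_square alone. Leave any brown look-alike of the pump_bottle alone.

How it is judged:
By the outcome, as a careful person would: the job done as asked, in the order asked, and still so for the second after the job is handed in, with the robot touching nothing.
It also fails if it takes over 120 s, if anything falls off the work surface, if the arm or the gripper's body presses on something with over 40 N, if the wrist force passes 120 N, or if a joint passes its speed limit or range.

## Working session

There is one attempt and no reset: what is moved stays moved. The work goes in short steps, Python scripts to look and compute and a tool call to move; the robot and the scene stay as the last step left them, time stands still between calls to the robot, and variables do not carry over. Pictures are saved under pics/ and viewed, at most 14 in all, crops included, and the job is handed in when it is done.

Besides the shell and the picture viewer there is one more tool, called after "Emit:" by a JSON object that holds its "fn" and its "kwargs". drive_tool: Moves the arm, as the interface text tells. Its arguments: {"type":"object","properties":{"plan":{"type":"array"}},"required":["plan"]}

```bash
mkdir -p pics; python3 - <<'E'
from bench import *
import cv2,numpy as np
for n in("scene","top"):
    p,d=get_image(n); cv2.imwrite(f"pics/{n}0.png",p[:,:,::-1]); np.save(f"{n}0.npy",d); np.save(f"{n}0_rgb.npy",p)
    m=camera_model(n); print(n,{k:np.round(np.array(v),3).tolist() for k,v in m.items()})
m=camera_model("wrist");print({k:np.round(np.array(v),3).tolist() for k,v in m.items()})
print(read_state())
E
```

```text
scene {'fx': 509.859, 'fy': 509.859, 'cx': 278.086, 'cy': 206.403, 'R': [[-0.546, 0.838, -0.004], [0.607, 0.392, -0.691], [-0.577, -0.38, -0.723]], 't': [322.018, -316.221, 1512.48]}
top {'fx': 440.592, 'fy': 440.592, 'cx': 294.822, 'cy': 217.114, 'R': [[0.025, -0.999, -0.027], [-0.997, -0.023, -0.077], [0.076, 0.029, -0.997]], 't': [0.658, 564.555, 1099.268]}
{'fx': 325.192, 'fy': 325.192, 'cx': 273.305, 'cy': 211.55, 'mount': [[-0.001, -0.956, -0.293, 74.486], [1.0, -0.0, -0.001, -1.788], [0.001, -0.293, 0.956, -143.509], [0.0, 0.0, 0.0, 1.0]]}
{'clock': 0.1, 'joints': array([ 1.38259631e+00,  3.85448388e-01,  6.74825584e-03, -4.54096910e-04,
       -1.19394927e+00, -2.58571424e-01]), 'joint_vel': array([ 0.00078088, -0.0036223 ,  0.00390568,  0.00239287,  0.00010793,
       -0.00028058]), 'joint_efforts': array([-3.52616762e-04, -3.93321741e+01,  1.88928258e+01,  4.19785872e+00,
       -2.59415712e-03,  3.64212553e-06]), 'position': array([269.80606274, 563.18957745, 230.34141996]), 'ee_rot': array([ 9.75133996e-01, -2.21614048e-01, -1.78314090e-04,  9.33387670e-04]), 'contact_force': array([ 0.46283518, -0.94635229,  0.44082393]), 'wrist_torque': array([ 0.00774773, -0.00698066,  0.02344698]), 'grasp_force': 0.0, 'gripper_width': 85.47701307075361}
```

View pics/scene0.png

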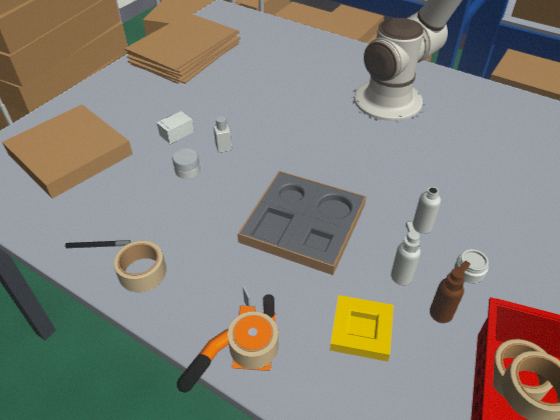

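View pics/top0.png

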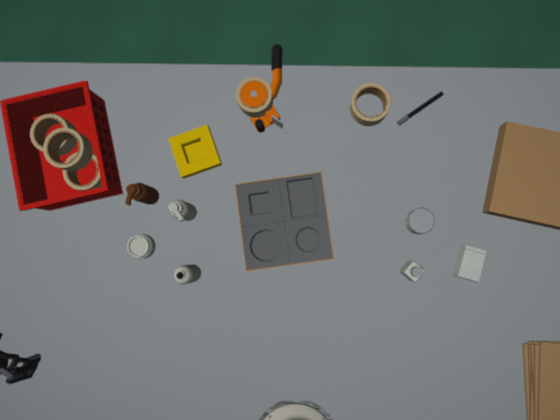

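The scene shows the pump bottle at (406,258), the no-pump bottle at (427,210), the lidded jar at (186,163) and the open jar at (472,265). The square bottle is at (222,134), the carton at (176,126), and the grey box at (303,220). In the top view these are at (178,210), (183,274), (421,221), (140,246), (414,271), (471,263) and (284,220), in the same order. The brown pump bottle (scene 448,298) and the yellow tray (362,327) are the look-alikes to leave alone.

```bash
cat > h.py <<'E'
import numpy as np,cv2
from bench import *
def cloud(n,d):
    m=camera_model(n);v,u=np.mgrid[:420,:560]
    c=np.stack([(u-m["cx"])/m["fx"]*d,(v-m["cy"])/m["fy"]*d,d],-1)
    W=(c-np.array(m["t"]))@np.array(m["R"]); W[d<=0]=np.nan
    return W
def ray(n,px,z):
    m=camera_model(n);R=np.array(m["R"]);o=-R.T@np.array(m["t"])
    px=np.atleast_2d(px).astype(float)
    r=np.c_[(px[:,0]-m["cx"])/m["fx"],(px[:,1]-m["cy"])/m["fy"],np.ones(len(px))]@R
    return o+r*((z-o[2])/r[:,2])[:,None]
E
python3 - <<'E'
from h import *
T=cloud("top",np.load("top0.npy"));S=cloud("scene",np.load("scene0.npy"))
obj={"pump":((178,210),(406,258)),"nopump":((183,274),(427,210)),"jar":((421,221),(186,163)),"open":((140,246),(472,265)),"sq":((414,271),(222,134)),"carton":((471,263),(176,126)),"box":((284,220),(303,220))}
print("floor z",[round(float(np.nanmedian(X[a:a+10,b:b+10,2])),1) for X,a,b in((T,300,300),(T,100,330),(T,300,450),(S,100,280),(S,330,120))])
for k,(a,b) in obj.items():
    print(k)
    for X,(u,v),n in((T,a,"top"),(S,b,"scn")):
        c=X[v-2:v+3,u-2:u+3].reshape(-1,3);c=np.nanmedian(c,0)
        r=120 if k=="box" else 58
        s=X.reshape(-1,3); s=s[np.isfinite(s[:,2])&(np.hypot(s[:,0]-c[0],s[:,1]-c[1])<r)&(s[:,2]>15)]
        s=s[:,:]
        zt=np.percentile(s[:,2],97); t=s[s[:,2]>zt-6]
        (x,y),(w,h),an=cv2.minAreaRect(t[:,:2].astype(np.float32))
        cc=cv2.minEnclosingCircle(t[:,:2].astype(np.float32))
        print(n,c.round(1),len(s),"ztop",zt.round(1),"rect",np.round([x,y,w,h,an],1),"circ",np.round([*cc[0],cc[1]],1))
for n,big in(("top",[(120,180,90,110),(385,195,115,100)]),):
    p=np.load(n+"0_rgb.npy")[:,:,::-1]
    ims=[cv2.resize(p[y:y+h,x:x+w],(390,390*h//w)) for x,y,w,h in big]
p=np.load("scene0_rgb.npy")[:,:,::-1]
ims+= [cv2.resize(p[y:y+h,x:x+w],(390,390*h//w)) for x,y,w,h in((390,180,110,80*110//100+50),(145,100,110,90))]
ims=[cv2.copyMakeBorder(i[:295],0,max(0,295-i.shape[0]),0,5,cv2.BORDER_CONSTANT) for i in ims]
cv2.imwrite("pics/crop1.png",np.vstack([np.hstack(ims[:2]),np.hstack(ims[2:])]))
E
```

```text
floor z [-1.0, 0.4, 0.1, -0.1, -748.8]
pump
top [567.3 282.9 130.2] 433 ztop 138.1 rect [563.8 284.3  46.   21.5  47. ] circ [562.5 285.2  23.4]
scn [593.5 300.2  90.2] 1087 ztop 137.9 rect [564.7 292.8  48.1  21.6  27.4] circ [565.9 290.5  24.3]
nopump
top [418.7 268.  114.7] 415 ztop 117.3 rect [415.1 275.5  21.   22.9   3.6] circ [415.2 275.7  12.3]
scn [437.8 283.6  76.7] 826 ztop 117.1 rect [417.5 279.5  25.3  21.6  46. ] circ [416.4 279.7  13.8]
jar
top [ 559.6 -297.5   50.4] 586 ztop 53.6 rect [ 560.7 -296.9   61.    60.5   29.7] circ [ 560.8 -296.6   31.8]
scn [ 580.4 -275.8   49.3] 588 ztop 52.3 rect [ 562.7 -291.8   62.5   60.    29.3] circ [ 562.3 -292.4   32.5]
open
top [481.3 403.7  36.1] 527 ztop 44.3 rect [481.2 407.2  53.8  53.4  39.9] circ [481.4 407.6  27.8]
scn [495.1 412.1  38.1] 682 ztop 44.8 rect [482.1 412.6  55.9  54.2  70.7] circ [483.  411.3  28.9]
sq
top [ 438.7 -270.    94.1] 327 ztop 95.7 rect [ 436.6 -277.2   23.6   23.8    3. ] circ [ 436.6 -277.3   12.9]
scn [ 451.7 -261.5   59.9] 442 ztop 94.7 rect [ 436.8 -273.    27.9   24.6   70.9] circ [ 438.9 -273.7   15.1]
carton
top [ 459.9 -419.7   44.3] 835 ztop 47.7 rect [ 458.8 -422.6   53.2   79.9   75.4] circ [ 459.2 -422.4   46.7]
scn [ 474.6 -399.2   42.9] 622 ztop 46.0 rect [ 460.4 -416.6   54.9   83.1   72.5] circ [ 459.6 -418.1   47.1]
box
top [555.9  41.2  29. ] 4428 ztop 32.7 rect [553.1  42.9 223.9 223.8   9.1] circ [555.9  41.2 120. ]
scn [569.2  53.6  28.3] 4555 ztop 32.1 rect [559.5  47.7 217.7 224.5   9.1] circ [569.3  53.6 120. ]
```

View pics/crop1.png

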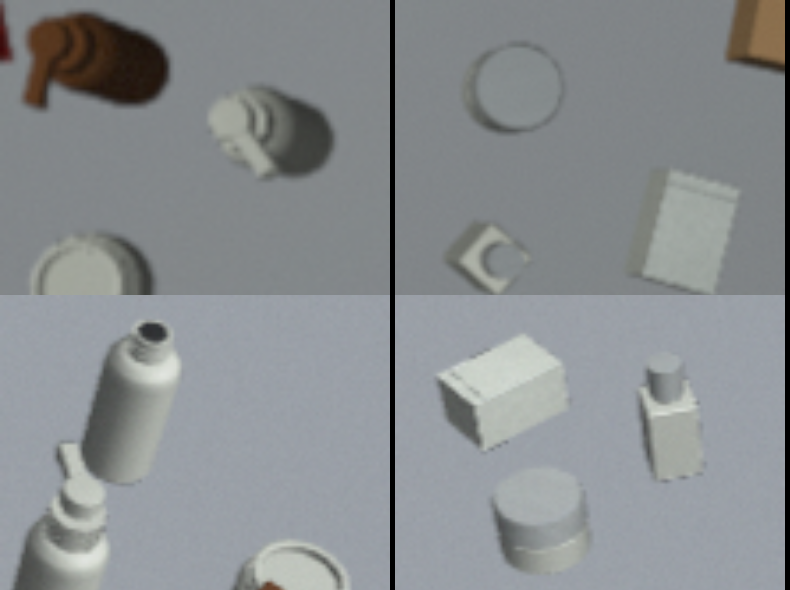

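The crop confirms the targets: the pump bottle is the white one with head and spout, the jar has a flat grey lid, and the bottle at (183,274) has a dark bare neck. The spout points about 206° in the world. I'll move over the pump bottle to measure it close up.

Emit:
{"fn": "drive_tool", "kwargs": {"plan": [[[-1, 25, -22, 0, 4.3], [-1, 25, -22, 0, 4.3], [-1, 25, -22, 0, 4.3], [-1, 25, -22, 0, 4.3], [-1, 25, -22, 0, 4.3], [-1, 25, -22, 0, 4.3], [-1, 25, -22, 0, 4.3], [-1, 25, -22, 0, 4.3], [-1, 25, -22, 0, 4.3], [-1, 25, -22, 0, 4.3], [-1, 25, -22, 0, 4.3], [-1, 25, -22, 0, 4.3], [-1, 0, 0, 0, 0], [-1, 0, 0, 0, 0], [-1, 0, 0, 0, 0]]]}}

```text
clock: 1.35
position: [569.7, 299.5, 230.7]
ee_rot: [0.974, 0.224, -0.001, 0.0]
contact_force: [-0.5, -0.5, 0.6]
gripper_width: 85.1
grasp_force: 0.0
```

```bash
cat >> h.py <<'E'
from scipy.spatial.transform import Rotation as Ro
def wpose():
    s=read_state();return np.array(s["position"]),Ro.from_quat(s["ee_rot"]).as_matrix()
def wcloud(name):
    "wrist view: returns picture, cloud, and saves png"
    P,R=wpose();p,d=get_image("wrist");m=camera_model("wrist");M=np.array(m["mount"])
    v,u=np.mgrid[:420,:560];a=(u-m["cx"])/m["fx"];b=(v-m["cy"])/m["fy"];r=np.hypot(a,b)+1e-9
    s=np.tan(np.minimum(r,1.4))/r
    c=np.stack([a*s*d,b*s*d,d],-1)
    W=(c@M[:3,:3].T+M[:3,3])@R.T+P; W[d<=0]=np.nan
    cv2.imwrite(f"pics/{name}.png",p[:,:,::-1]);np.savez(f"{name}.npz",p=p,W=W,P=P,R=R)
    print("tcp",P.round(1),"yaw x",np.degrees(np.arctan2(R[1,0],R[0,0])).round(1))
    return p,W
E
python3 - <<'E'
from h import *
p,W=wcloud("w1")
s=W.reshape(-1,3);s=s[np.isfinite(s[:,2])]
for lo,hi in((133,142),(122,131),(103,118),(60,82)):
    t=s[(s[:,2]>lo)&(s[:,2]<hi)&(np.hypot(s[:,0]-570,s[:,1]-292)<60)]
    if len(t)>4: print(lo,len(t),cv2.minAreaRect(t[:,:2].astype(np.float32)),cv2.minEnclosingCircle(t[:,:2].astype(np.float32)))
E
```

```text
tcp [569.7 299.5 230.7] yaw x 25.9
133 1078 ((563.4263305664062, 290.70599365234375), (47.11606979370117, 22.489660263061523), 27.08219337463379) ((564.0789794921875, 289.3624267578125), 23.75214195251465)
122 48 ((579.1386108398438, 299.430908203125), (15.514440536499023, 25.652130126953125), 36.5543327331543) ((576.3087768554688, 297.05718994140625), 13.245651245117188)
103 145 ((580.1973266601562, 299.0408020019531), (18.473487854003906, 30.70284080505371), 27.64986801147461) ((574.9721069335938, 296.2549743652344), 15.629887580871582)
60 159 ((589.5570068359375, 303.87060546875), (12.55855941772461, 40.97016143798828), 26.5866756439209) ((583.941650390625, 301.060302734375), 20.485179901123047)
```

View pics/w1.png

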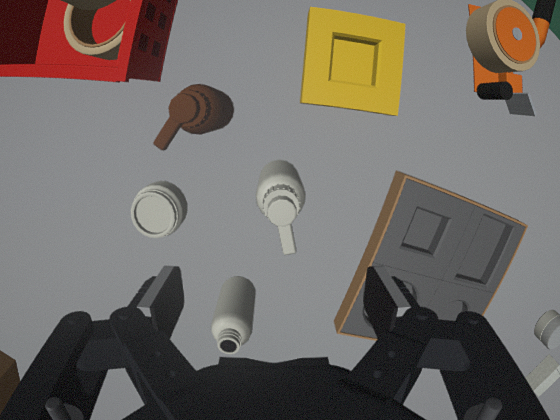

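The wrist view shows the pump bottle at (280,205), spout towards (290,250). Its axis is at (574.3, 296.2) with spout yaw 207°. I'll align, descend and grip the collar.

Emit:
{"fn": "drive_tool", "kwargs": {"plan": [[[-1, 4.6, -3.3, 0, 1], [-1, 0, 0, -30, 0], [-1, 0, 0, -30, 0], [-1, 0, 0, -30, 0], [-1, 0, 0, -20, 0], [-1, 0, 0, -14, 0], [-1, 0, 0, -7.7, 0], [-1, 0, 0, 0, 0], [1, 0, 0, 0, 0], [1, 0, 0, 0, 0], [1, 0, 0, 0, 0], [1, 0, 0, 0, 0], [1, 0, 0, 0, 0], [1, 0, 0, 0, 0], [1, 0, 0, 0, 0], [1, 0, 0, 0, 0], [1, 0, 0, 0, 0]]]}}

```text
clock: 2.82
position: [575.4, 296.6, 100.9]
ee_rot: [0.972, 0.234, 0.001, -0.0]
contact_force: [0.3, -0.1, 6.3]
gripper_width: 28.3
grasp_force: 59.4
```

Emit:
{"fn": "drive_tool", "kwargs": {"plan": [[[1, 0, 0, 10, 0], [1, 0, 0, 20, 0], [1, 0, 0, 30, 0], [1, 0, 0, 30, 0], [1, 0, 0, 30, 0], [1, -14, -29, 0, -1.8], [1, -14, -29, 0, -1.8], [1, -14, -29, 0, -1.8], [1, -14, -29, 0, -1.8], [1, -14, -29, 0, -1.8], [1, -14, -29, 0, -1.8], [1, -14, -29, 0, -1.8], [1, -14, -29, 0, -1.8], [1, -14, -29, 0, -1.8], [1, -14, -29, 0, -1.8], [1, 0, 0, 0, 0], [1, 0, 0, 0, 0], [1, 0, 0, 0, 0]]]}}

```text
clock: 4.32
position: [434.6, 6.4, 219.7]
ee_rot: [0.997, 0.078, 0.0, -0.0]
contact_force: [-0.1, -0.5, -1.4]
gripper_width: 28.1
grasp_force: 59.4
```

```bash
python3 - <<'E'
from h import *
p,W=wcloud("w2"); print(read_state()["gripper_width"])
E
```

```text
tcp [434.6   6.4 219.7] yaw x 9.0
27.66274060806487
```

View pics/w2.png

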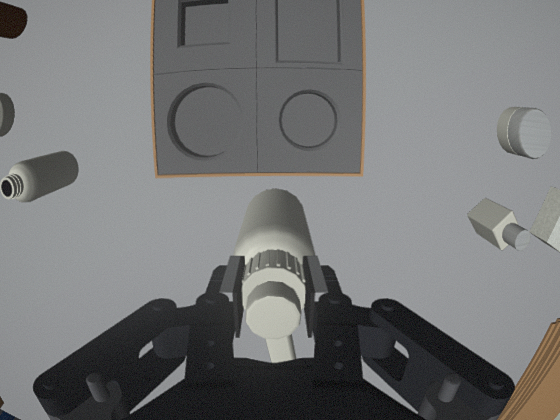

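```bash
cat >> h.py <<'E'
def onplane(W,P,R,z):
    M=np.array(camera_model("wrist")["mount"]);o=R@M[:3,3]+P
    r=W-o; return o+r*((z-o[2])/r[...,2])[...,None]
def pockets(f,zmax=26.5):
    q=np.load(f+".npz");W=q["W"];X=onplane(W,q["P"],q["R"],29.0)
    med=cv2.medianBlur(np.nan_to_num(W[...,2],nan=99).astype(np.float32),5)
    near=(np.hypot(X[...,0]-556,X[...,1]-43)<135)
    low=(near&(med<zmax)).astype(np.uint8)
    low=cv2.morphologyEx(low,cv2.MORPH_OPEN,np.ones((3,3)))
    n,l,st,_=cv2.connectedComponentsWithStats(low,connectivity=4)
    for i in range(1,n):
        if 700<st[i,4]:
            c=max(cv2.findContours((l==i).astype(np.uint8),cv2.RETR_EXTERNAL,cv2.CHAIN_APPROX_NONE)[0],key=len)[:,0]
            t=X[c[:,1],c[:,0],:2].astype(np.float32);t=t[np.isfinite(t).all(1)]
            (x,y),(w,h),an=cv2.minAreaRect(t);cc=cv2.fitEllipse(t)
            print(st[i],"rect",np.round([x,y,w,h,an],1),"ell",np.round([*cc[0],*cc[1]],1))
E
python3 - <<'E'
from h import *
q=np.load("w2.npz");W=q["W"];print("z foam",W[90,265,2],W[165,250,2],"floor",W[120,205,2],W[120,310,2])
pockets("w2")
# box rim outline
p=cv2.cvtColor(q["p"],cv2.COLOR_RGB2HSV);m=((p[...,0]>8)&(p[...,0]<22)&(p[...,1]>90)).astype(np.uint8)
X=onplane(W,q["P"],q["R"],30.0);m&=(np.hypot(X[...,0]-556,X[...,1]-43)<165)
t=X[m>0][:,:2];a=np.radians(9);
def best(lab,sel,f):
    A=t[sel];k=np.polyfit(A[:,f],A[:,1-f],1);print(lab,k.round(4),len(A))
c=t-np.array([556,43]);u=c@[np.cos(a),np.sin(a)];v=c@[-np.sin(a),np.cos(a)]
best("near edge x(y)",(u<-104)&(abs(v)<95),1);best("left y(x)",v>100,0);best("right",v<-100,0)
E
```

```text
z foam 28.558399554697388 31.408241406106725 floor 9.9657974744581 9.850197764005145
[ 181    0   47   46 2003] rect [599.4 106.9  50.1  49.1   9.7] ell [599.  106.7  56.   56.8]
[ 278    0   63   62 3773] rect [605.5  -1.7  69.   63.6   9. ] ell [605.   -1.9  74.1  78.1]
[ 364    5   24  135 2122] rect [575.6 -77.8 146.4  24.1   9.2] ell [575.6 -76.2  24.5 152.7]
[ 133   17   19  118 1443] rect [536.2 166.3 130.3  20.1   9.4] ell [536.2 164.8  19.8 135. ]
[ 170   86   71   71 3962] rect [493.4  89.6  73.5  74.6   7.6] ell [493.1  89.1  73.8  74.3]
[ 282   92   55   56 2413] rect [510.5 -16.7  56.9  55.6  10.1] ell [510.3 -17.   56.1  56.6]
[ 194  176  132   20 1731] rect [434.1  23.5  20.8 139.1   8.9] ell [435.4  28.4  20.1 144.6]
near edge x(y) [-1.652000e-01  4.507907e+02] 398
left y(x) [ 0.1705 62.1855] 407
right [   0.1575 -153.9276] 472
```

Pocket positions: round_mid (510.4, −16.8), round_large (493.2, 89.3), square (599.6, 106.7), oblong about (617, 0.5). The box yaw is 9.2°. I'll place the pump bottle now.

Emit:
{"fn": "drive_tool", "kwargs": {"plan": [[[1, 25, -8, 0, 0], [1, 26, -8, 0, 0], [1, 25.3, -8, 0, 0], [1, 0, 0, 0, 0], [1, 0, 0, 0, 0], [1, 0, 0, -25, 0], [1, 0, 0, -25, 0], [1, 0, 0, -20, 0], [1, 0, 0, -15, 0], [1, 0, 0, -10, 0], [1, 0, 0, -6, 0], [1, 0, 0, -4, 0], [1, 0, 0, -2, 0], [1, 0, 0, 0, 0], [1, 0, 0, 0, 0]]]}}

```text
clock: 5.62
position: [511.4, -17.5, 113.3]
ee_rot: [0.997, 0.079, 0.001, -0.0]
contact_force: [0.6, -0.8, -1.4]
gripper_width: 28.5
grasp_force: 59.5
```

Emit:
{"fn": "drive_tool", "kwargs": {"plan": [[[1, 0, 0, -1, 0], [1, 0, 0, -1, 0], [1, 0, 0, -1, 0], [1, 0, 0, 0, 0]]]}}

```text
clock: 5.95
position: [511.2, -17.7, 109.9]
ee_rot: [0.997, 0.079, 0.0, 0.0]
contact_force: [-0.3, -0.8, 1.1]
gripper_width: 27.4
grasp_force: 59.9
```

Emit:
{"fn": "drive_tool", "kwargs": {"plan": [[[1, 0, 0, -0.7, 0], [1, 0, 0, 0, 0]]]}}

```text
clock: 6.12
position: [511.6, -17.7, 109.9]
ee_rot: [0.997, 0.079, 0.001, 0.0]
contact_force: [-0.8, -0.9, 4.5]
gripper_width: 28.0
grasp_force: 60.3
```

Emit:
{"fn": "drive_tool", "kwargs": {"plan": [[[0.3, 0, 0, 0, 0], [-0.2, 0, 0, 0, 0], [-1, 0, 0, 0, 0], [-1, 0, 0, 0, 0], [-1, 0, 0, 0, 0], [-1, 0, 0, 10, 0], [-1, 0, 0, 30, 0], [-1, 0, 0, 40, 0], [-1, 0, 0, 40, 0], [-1, -11, -31, 0, 0], [-1, -11, -31, 0, 0], [-1, -11, -31, 0, 0], [-1, -11, -31, 0, 0], [-1, -11, -31, 0, 0], [-1, -11, -31, 0, 0], [-1, -11, -31, 0, 0], [-1, -11, -31, 0, 0], [-1, -11, -31, 0, 0], [-1, -11, -31, 0, 0]]]}}

```text
clock: 7.7
position: [400.1, -329.1, 229.8]
ee_rot: [0.997, 0.079, 0.0, 0.0]
contact_force: [1.8, 0.5, -0.4]
gripper_width: 85.4
grasp_force: 0.0
```

Emit:
{"fn": "drive_tool", "kwargs": {"plan": [[[-1, 0, 0, 0, 0], [-1, 0, 0, 0, 0], [-1, 0, 0, 0, 0]]]}}

```text
clock: 7.95
position: [400.8, -327.6, 229.2]
ee_rot: [0.997, 0.078, 0.0, -0.0]
contact_force: [0.8, 0.1, -0.2]
gripper_width: 85.5
grasp_force: 0.0
```

```bash
python3 - <<'E'
from h import *
p,W=wcloud("w3")
s=W.reshape(-1,3);s=s[np.isfinite(s[:,2])]
def sec(n,c,r,lo,hi):
    t=s[(s[:,2]>lo)&(s[:,2]<hi)&(np.hypot(s[:,0]-c[0],s[:,1]-c[1])<r)].astype(np.float32)[:,:2]
    (x,y),wh,a=cv2.minAreaRect(t);cc=cv2.minEnclosingCircle(t)
    print(n,len(t),np.round([x,y,*wh,a],1),"circ",np.round([*cc[0],cc[1]],1))
sec("jar",(562,-294),55,45,56);sec("sq cap",(437,-275),50,88,99);sec("sq shoulder",(437,-275),45,59,69);sec("carton",(460,-420),70,40,49)
T,d=get_image("top");X=cloud("top",d);t=X.reshape(-1,3)
t=t[(t[:,2]>100)&(np.hypot(t[:,0]-510,t[:,1]+17)<60)];print("pump ztop",np.percentile(t[:,2],97),np.median(t,0))
E
```

```text
tcp [ 400.8 -327.6  229.2] yaw x 9.0Traceback (most recent call last):
  File "<stdin>", line 8, in <module>
  File "<stdin>", line 6, in sec
cv2.error: OpenCV(4.12.0) /io/opencv/modules/imgproc/src/convhull.cpp:143: error: (-215:Assertion failed) total >= 0 && (depth == CV_32F || depth == CV_32S) in function 'convexHull'
```

View pics/w3.png

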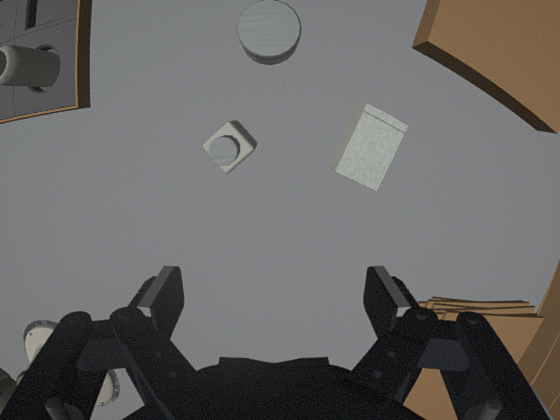

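The wrist view shows the jar lid at (268,28), the square bottle at (229,147) and the carton at (372,147). The pump bottle is standing in its pocket at top left.

```bash
cat >> h.py <<'E'
def sec(W,n,c,r,lo,hi):
    s=W.reshape(-1,3)
    t=np.ascontiguousarray(s[(s[:,2]>lo)&(s[:,2]<hi)&(np.hypot(s[:,0]-c[0],s[:,1]-c[1])<r)][:,:2],dtype=np.float32)
    (x,y),wh,a=cv2.minAreaRect(t);cc=cv2.minEnclosingCircle(t)
    print(n,len(t),np.round([x,y,*wh,a],1),"circ",np.round([*cc[0],cc[1]],1))
E
python3 - <<'E'
from h import *
W=np.load("w3.npz")["W"]
sec(W,"jar",(562,-294),55,45,56);sec(W,"sq cap",(437,-275),50,88,99);sec(W,"sq shoulder",(437,-275),45,59,69);sec(W,"carton",(460,-420),70,40,49)
T,d=get_image("top");X=cloud("top",d);t=X.reshape(-1,3)
t=t[(t[:,2]>100)&(np.hypot(t[:,0]-510,t[:,1]+17)<60)];print("pump ztop",np.percentile(t[:,2],97),np.median(t,0))
E
```

```text
jar 2996 [ 562.5 -295.6   62.7   62.9   32.8] circ [ 563.1 -295.7   32.4]
sq cap 682 [ 438.7 -275.8   24.8   25.1   80.6] circ [ 438.8 -275.6   13.1]
sq shoulder 787 [ 438.6 -275.5   38.5   38.3   49.3] circ [ 438.4 -275.4   25.4]
carton 3592 [ 460.7 -420.2   52.9   80.    75.3] circ [ 460.9 -420.5   46.9]
pump ztop 148.19850898475948 [505.38116905 -22.40781061 129.51961859]
```

Emit:
{"fn": "drive_tool", "kwargs": {"plan": [[[-1, 32, 6, 0, 0], [-1, 32, 6, 0, 0], [-1, 32, 7, 0, 0], [-1, 33, 7, -20, 0], [-1, 33, 6, -20, 0], [-1, 0, 0, -30, 0], [-1, 0, 0, -30, 0], [-1, 0, 0, -30, 0], [-1, 0, 0, -30, 0], [-1, 0, 0, -20, 0], [-1, 0, 0, -14, 0], [-1, 0, 0, -8, 0], [-1, 0, 0, -5, 0], [-1, 0, 0, 0, 0], [1, 0, 0, 0, 0], [1, 0, 0, 0, 0], [1, 0, 0, 0, 0], [1, 0, 0, 0, 0], [1, 0, 0, 0, 0], [1, 0, 0, 0, 0]]]}}

```text
clock: 9.72
position: [564.4, -296.1, 24.0]
ee_rot: [0.997, 0.079, 0.002, 0.001]
contact_force: [-0.2, 1.3, 6.0]
gripper_width: 62.1
grasp_force: 66.2
```

Emit:
{"fn": "drive_tool", "kwargs": {"plan": [[[1, 0, 0, 10, 0], [1, 0, 0, 25, 0], [1, 0, 0, 36, 0], [1, 0, 0, 36, 0], [1, 0, 0, 36, 0], [1, 0, 0, 36, 0], [1, -6.5, 35, 0, 0], [1, -6.5, 35, 0, 0], [1, -6.5, 35, 0, 0], [1, -6.5, 35, 0, 0], [1, -6.5, 35, 0, 0], [1, -6.5, 35, 0, 0], [1, -6.5, 35, 0, 0], [1, -6.5, 35, 0, 0], [1, -6.5, 35, 0, 0], [1, -6.5, 35, 0, 0], [1, -6.5, 35, 0, 0], [1, 0, 0, 0, 0], [1, 0, 0, 0, 0], [1, 0, 0, 0, 0]]]}}

```text
clock: 11.38
position: [490.9, 89.2, 200.9]
ee_rot: [0.997, 0.079, -0.0, 0.0]
contact_force: [0.6, 0.0, -1.6]
gripper_width: 62.2
grasp_force: 66.1
```

Emit:
{"fn": "drive_tool", "kwargs": {"plan": [[[1, 3, 0, -20, 0], [1, 0, 0, -30, 0], [1, 0, 0, -30, 0], [1, 0, 0, -30, 0], [1, 0, 0, -20, 0], [1, 0, 0, -15, 0], [1, 0, 0, -10, 0], [1, 0, 0, -5, 0], [1, 0, 0, -3, 0], [1, 0, 0, 0, 0], [1, 0, 0, 0, 0]]]}}

```text
clock: 12.3
position: [495.0, 89.1, 38.5]
ee_rot: [0.997, 0.078, 0.001, -0.0]
contact_force: [0.1, 0.7, -0.9]
gripper_width: 62.4
grasp_force: 66.2
```

Emit:
{"fn": "drive_tool", "kwargs": {"plan": [[[1, 0, 0, -1, 0], [1, 0, 0, -1, 0], [1, 0, 0, -1, 0], [1, 0, 0, 0, 0], [1, 0, 0, 0, 0]]]}}

```text
clock: 12.72
position: [494.4, 89.4, 35.0]
ee_rot: [0.997, 0.079, 0.0, -0.0]
contact_force: [-0.4, 0.1, -1.3]
gripper_width: 62.4
grasp_force: 66.2
```

Emit:
{"fn": "drive_tool", "kwargs": {"plan": [[[1, 0, 0, -1, 0], [1, 0, 0, -1, 0], [1, 0, 0, 0, 0], [1, 0, 0, 0, 0]]]}}

```text
clock: 13.05
position: [494.5, 89.4, 33.0]
ee_rot: [0.997, 0.079, 0.0, -0.0]
contact_force: [-1.3, 0.0, 0.3]
gripper_width: 61.9
grasp_force: 66.5
```

Emit:
{"fn": "drive_tool", "kwargs": {"plan": [[[1, 0, 0, -0.7, 0], [1, 0, 0, 0, 0], [1, 0, 0, 0, 0]]]}}

```text
clock: 13.3
position: [494.4, 89.4, 33.0]
ee_rot: [0.997, 0.079, 0.0, 0.0]
contact_force: [-2.9, 1.2, 6.0]
gripper_width: 62.4
grasp_force: 67.2
```

Emit:
{"fn": "drive_tool", "kwargs": {"plan": [[[0, 0, 0, 0, 0], [-1, 0, 0, 0, 0], [-1, 0, 0, 0, 0], [-1, 0, 0, 0, 0], [-1, 0, 0, 10, 0], [-1, 0, 0, 30, 0], [-1, 0, 0, 40, 0], [-1, 0, 0, 40, 0], [-1, 0, 0, 40, 0], [-1, 0, 0, 37, 0], [-1, -5.6, -36.5, 0, 4], [-1, -5.6, -36.5, 0, 4], [-1, -5.6, -36.5, 0, 4], [-1, -5.6, -36.5, 0, 4], [-1, -5.6, -36.5, 0, 4], [-1, -5.6, -36.5, 0, 4], [-1, -5.6, -36.5, 0, 4], [-1, -5.6, -36.5, 0, 4], [-1, -5.6, -36.5, 0, 4], [-1, -5.6, -36.5, 0, 4.3]]]}}

```text
clock: 14.97
position: [437.7, -277.4, 229.1]
ee_rot: [0.908, 0.419, 0.0, 0.0]
contact_force: [1.1, -0.6, -0.7]
gripper_width: 85.1
grasp_force: 0.0
```

Emit:
{"fn": "drive_tool", "kwargs": {"plan": [[[-1, 0, 0, 0, 0], [-1, 0, 0, 0, 0], [-1, 0, 0, 0, 0]]]}}

```text
clock: 15.22
position: [438.1, -275.7, 228.8]
ee_rot: [0.909, 0.416, -0.0, -0.0]
contact_force: [0.2, 1.0, -0.6]
gripper_width: 85.5
grasp_force: 0.0
```

```bash
python3 - <<'E'
from h import *
p,W=wcloud("w4")
sec(W,"sq cap",(438,-275),50,88,99);sec(W,"sq shoulder",(438,-275),45,59,69)
E
```

```text
tcp [ 438.1 -275.7  228.8] yaw x 49.2
sq cap 657 [ 438.6 -275.1   25.5   24.7    0.6] circ [ 438.8 -275.3   13. ]
sq shoulder 740 [ 438.8 -274.8   37.4   37.5   49.7] circ [ 438.7 -275.1   25.5]
```

Well aligned. I'll descend to z≈30 and grip.

Emit:
{"fn": "drive_tool", "kwargs": {"plan": [[[-1, 0.5, 0.6, -20, 0.4], [-1, 0, 0, -35, 0], [-1, 0, 0, -35, 0], [-1, 0, 0, -35, 0], [-1, 0, 0, -30, 0], [-1, 0, 0, -20, 0], [-1, 0, 0, -14, 0], [-1, 0, 0, -7, 0], [-1, 0, 0, -3, 0], [-1, 0, 0, 0, 0], [1, 0, 0, 0, 0], [1, 0, 0, 0, 0], [1, 0, 0, 0, 0], [1, 0, 0, 0, 0], [1, 0, 0, 0, 0], [1, 0, 0, 0, 0], [1, 0, 0, 0, 0], [1, 0, 0, 0, 0]]]}}

```text
clock: 16.77
position: [439.7, -275.4, 31.2]
ee_rot: [0.907, 0.42, 0.001, 0.001]
contact_force: [0.0, 1.1, 5.8]
gripper_width: 37.4
grasp_force: 61.0
```

Emit:
{"fn": "drive_tool", "kwargs": {"plan": [[[1, 0, 0, 10, 0], [1, 0, 0, 25, 0], [1, 0, 0, 35, 0], [1, 0, 0, 35, 0], [1, 0, 0, 35, 0], [1, 0, 0, 35, 0], [1, 13.3, 31.8, 0, -3.4], [1, 13.3, 31.8, 0, -3.4], [1, 13.3, 31.8, 0, -3.4], [1, 13.3, 31.8, 0, -3.4], [1, 13.3, 31.8, 0, -3.4], [1, 13.3, 31.8, 0, -3.4], [1, 13.3, 31.8, 0, -3.4], [1, 13.3, 31.8, 0, -3.4], [1, 13.3, 31.8, 0, -3.4], [1, 13.3, 31.8, 0, -3.4], [1, 13.3, 31.8, 0, -3.4], [1, 13.3, 31.8, 0, -3.4], [1, 0, 0, 0, 0], [1, 0, 0, 0, 0]]]}}

```text
clock: 18.43
position: [598.1, 108.0, 204.3]
ee_rot: [0.997, 0.079, -0.001, 0.0]
contact_force: [-0.4, -0.5, -1.2]
gripper_width: 37.3
grasp_force: 60.5
```

```bash
python3 - <<'E'
from h import *
p,W=wcloud("w5")
print(read_state()["position"],read_state()["gripper_width"])
E
```

```text
tcp [598.1 108.  204.3] yaw x 9.0
[597.75847725 106.82957456 204.50493467] 37.142461352526354
```

View pics/w5.png

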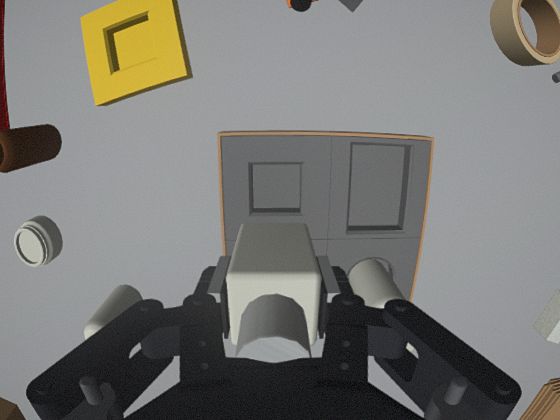

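The bottle is held square. The empty pockets are in full view: square at (275,187) and oblong at (379,187).

```bash
python3 - <<'E'
from h import *
pockets("w5",25)
E
```

```text
[ 260  109  142   26 2409] rect [676.6  63.   23.9 143.5  10.6] ell [675.8  62.7  23.3 149.9]
[ 348  145   62   86 4682] rect [617.6   1.6  91.1  63.3   8.9] ell [618.1   1.8  70.8 107.2]
[ 252  164   50   48 2348] rect [601.  107.2  48.6  49.5   9. ] ell [601.1 107.2  56.5  56.7]
[ 414  173   29  118 1509] rect [576.5 -77.8 143.6  24.5   9.2] ell [574.6 -76.4  24.  148.3]
[ 203  176   20   90 1229] rect [553.6 169.1  99.2  20.    9. ] ell [547.4 167.1  19.2 100.5]
```

Emit:
{"fn": "drive_tool", "kwargs": {"plan": [[[1, 3, 0.2, -20, 0], [1, 0, 0, -30, 0], [1, 0, 0, -30, 0], [1, 0, 0, -30, 0], [1, 0, 0, -20, 0], [1, 0, 0, -14, 0], [1, 0, 0, -10, 0], [1, 0, 0, -4, 0], [1, 0, 0, -2, 0], [1, 0, 0, -1, 0], [1, 0, 0, 0, 0], [1, 0, 0, 0, 0]]]}}

```text
clock: 19.48
position: [602.1, 106.9, 45.3]
ee_rot: [0.997, 0.078, 0.001, -0.0]
contact_force: [0.3, -0.6, -1.1]
gripper_width: 37.1
grasp_force: 60.5
```

Emit:
{"fn": "drive_tool", "kwargs": {"plan": [[[1, 0, 0, -1, 0], [1, 0, 0, -0.7, 0], [1, 0, 0, 0, 0], [1, 0, 0, 0, 0]]]}}

```text
clock: 19.82
position: [601.5, 106.8, 42.6]
ee_rot: [0.997, 0.078, 0.0, -0.0]
contact_force: [-0.1, 0.3, -1.1]
gripper_width: 37.2
grasp_force: 60.5
```

Emit:
{"fn": "drive_tool", "kwargs": {"plan": [[[1, 0, 0, -1, 0], [1, 0, 0, -0.8, 0], [1, 0, 0, 0, 0], [1, 0, 0, 0, 0]]]}}

```text
clock: 20.15
position: [601.5, 106.7, 40.6]
ee_rot: [0.997, 0.078, -0.0, 0.0]
contact_force: [0.0, -0.4, -1.2]
gripper_width: 37.2
grasp_force: 60.5
```

Emit:
{"fn": "drive_tool", "kwargs": {"plan": [[[1, 0, 0, -0.7, 0], [1, 0, 0, 0, 0], [1, 0, 0, 0, 0]]]}}

```text
clock: 20.4
position: [601.6, 106.8, 40.2]
ee_rot: [0.997, 0.078, 0.0, -0.0]
contact_force: [-1.2, 0.4, 0.7]
gripper_width: 37.4
grasp_force: 60.5
```

Emit:
{"fn": "drive_tool", "kwargs": {"plan": [[[1, 0, 0, -0.6, 0], [1, 0, 0, 0, 0], [1, 0, 0, 0, 0]]]}}

```text
clock: 20.65
position: [601.6, 106.8, 40.2]
ee_rot: [0.997, 0.078, 0.0, 0.0]
contact_force: [-2.1, -0.5, 5.4]
gripper_width: 37.2
grasp_force: 61.2
```

Emit:
{"fn": "drive_tool", "kwargs": {"plan": [[[0.2, 0, 0, 0, 0], [-1, 0, 0, 0, 0], [-1, 0, 0, 0, 0], [-1, 0, 0, 0, 0], [-1, 0, 0, 0, 0], [-1, 0, 0, 10, 0], [-1, 0, 0, 30, 0], [-1, 0, 0, 38, 0], [-1, 0, 0, 38, 0], [-1, 0, 0, 38, 0], [-1, 0, 0, 38, 0]]]}}

```text
clock: 21.57
position: [601.2, 106.5, 234.3]
ee_rot: [0.997, 0.078, 0.0, -0.0]
contact_force: [1.4, -0.6, 0.4]
gripper_width: 85.3
grasp_force: 0.0
```

Emit:
{"fn": "drive_tool", "kwargs": {"plan": [[[-1, -9.4, -35, 0, -1.6], [-1, -9.4, -35, 0, -1.6], [-1, -9.4, -35, 0, -1.6], [-1, -9.4, -35, 0, -1.6], [-1, -9.4, -35, 0, -1.6], [-1, -9.4, -35, 0, -1.6], [-1, -9.4, -35, 0, -1.6], [-1, -9.4, -35, 0, -1.6], [-1, -9.4, -35, 0, -1.6], [-1, -9.4, -35, 0, -1.6], [-1, -9.4, -35, 0, -1.6], [-1, -9.4, -35, 0, -1.6], [-1, -9.4, -35, 0, -1.6], [-1, -9.4, -35, 0, -1.6], [-1, -9.4, -35, 0, -1.3], [-1, 0, 0, 0, 0], [-1, 0, 0, 0, 0], [-1, 0, 0, 0, 0]]]}}

```text
clock: 23.07
position: [460.3, -418.2, 231.7]
ee_rot: [0.992, -0.129, 0.0, -0.0]
contact_force: [0.7, 0.3, 0.8]
gripper_width: 85.6
grasp_force: 0.0
```

```bash
python3 - <<'E'
from h import *
p,W=wcloud("w6")
sec(W,"carton",(460,-420),70,38,49)
E
```

```text
tcp [ 460.3 -418.2  231.7] yaw x -14.8
carton 3732 [ 461.4 -420.9   52.6   80.1   75.3] circ [ 461.1 -420.9   47. ]
```

Emit:
{"fn": "drive_tool", "kwargs": {"plan": [[[-1, 0.8, -2.4, -20, 0], [-1, 0, 0, -35, 0], [-1, 0, 0, -35, 0], [-1, 0, 0, -35, 0], [-1, 0, 0, -30, 0], [-1, 0, 0, -25, 0], [-1, 0, 0, -14, 0], [-1, 0, 0, -9, 0], [-1, 0, 0, -6, 0], [-1, 0, 0, 0, 0], [1, 0, 0, 0, 0], [1, 0, 0, 0, 0], [1, 0, 0, 0, 0], [1, 0, 0, 0, 0], [1, 0, 0, 0, 0], [1, 0, 0, 0, 0], [1, 0, 0, 0, 0]]]}}

```text
clock: 24.53
position: [462.5, -421.4, 24.3]
ee_rot: [0.992, -0.129, 0.002, 0.001]
contact_force: [0.0, 1.6, 6.4]
gripper_width: 50.5
grasp_force: 65.4
```

Emit:
{"fn": "drive_tool", "kwargs": {"plan": [[[1, 0, 0, 10, 0], [1, 0, 0, 25, 0], [1, 0, 0, 35, 0], [1, 0, 0, 35, 0], [1, 0, 0, 35, 0], [1, 0, 0, 30, 0], [1, 12, 32.5, 0, 1.84], [1, 12, 32.5, 0, 1.84], [1, 12, 32.5, 0, 1.84], [1, 12, 32.5, 0, 1.84], [1, 12, 32.5, 0, 1.84], [1, 12, 32.5, 0, 1.84], [1, 12, 32.5, 0, 1.84], [1, 12, 32.5, 0, 1.84], [1, 12, 32.5, 0, 1.84], [1, 12, 32.5, 0, 1.84], [1, 12, 32.5, 0, 1.84], [1, 12, 32.5, 0, 1.84], [1, 12, 32.5, 0, 1.84]]]}}

```text
clock: 26.12
position: [617.0, 3.4, 192.7]
ee_rot: [0.997, 0.08, -0.0, -0.0]
contact_force: [0.4, -0.3, -1.7]
gripper_width: 50.6
grasp_force: 64.7
```

Emit:
{"fn": "drive_tool", "kwargs": {"plan": [[[1, 0, 0, 0, 0], [1, 0, 0, 0, 0], [1, 0, 0, 0, 0]]]}}

```text
clock: 26.37
position: [616.6, 1.6, 192.2]
ee_rot: [0.997, 0.079, -0.001, 0.0]
contact_force: [-0.1, -0.1, -0.9]
gripper_width: 50.0
grasp_force: 64.7
```

```bash
python3 - <<'E'
from h import *
p,W=wcloud("w7")
P=wpose()[0];print(P)
s=W.reshape(-1,3);t=s[(s[:,2]>P[2]+5)&(s[:,2]<P[2]+35)&(np.hypot(s[:,0]-P[0],s[:,1]-P[1])<55)]
print(len(t),np.percentile(t,[2,50,98],axis=0).round(1))
pockets("w7",25)
E
```

```text
tcp [616.6   1.6 192.2] yaw x 9.1
[616.64428709   1.05812706 192.39832411]
20660 [[580.4 -25.5 203.6]
 [625.4   4.5 212.7]
 [657.1  35.1 223.8]]
[ 151  110  148   27 2578] rect [677.7  62.4  22.9 143.2   9.1] ell [676.1  61.5  23.2 149.2]
[ 243  146   67   40 2620] rect [643.9   4.9  37.9  63.1   9.1] ell [643.8   4.8  42.8  75.3]
[ 336  174   21   93 1441] rect [598.6 -74.2 100.3  21.4  13. ] ell [593.2 -74.7  21.  101.7]
[ 108  185   25  106 1192] rect [537.6 166.5 125.4  20.    9.4] ell [537.1 165.1  19.4 127.9]
```

View pics/w7.png

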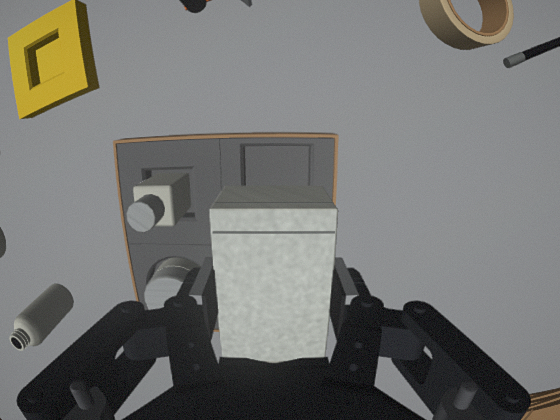

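The carton is held square over the oblong pocket at (277,165). The square bottle and the jar are seated behind it.

Emit:
{"fn": "drive_tool", "kwargs": {"plan": [[[1, 1.5, 0, -20, 0], [1, 0, 0, -30, 0], [1, 0, 0, -30, 0], [1, 0, 0, -25, 0], [1, 0, 0, -20, 0], [1, 0, 0, -14, 0], [1, 0, 0, -10, 0], [1, 0, 0, -4, 0], [1, 0, 0, -2, 0], [1, 0, 0, 0, 0], [1, 0, 0, 0, 0]]]}}

```text
clock: 27.33
position: [619.5, 1.7, 38.6]
ee_rot: [0.997, 0.079, 0.001, -0.0]
contact_force: [1.0, 0.4, -0.1]
gripper_width: 51.1
grasp_force: 64.7
```

Emit:
{"fn": "drive_tool", "kwargs": {"plan": [[[1, 0, 0, -1, 0], [1, 0, 0, -1, 0], [1, 0, 0, 0, 0], [1, 0, 0, 0, 0]]]}}

```text
clock: 27.67
position: [618.9, 1.9, 35.7]
ee_rot: [0.997, 0.08, 0.0, -0.0]
contact_force: [0.9, 0.7, -0.0]
gripper_width: 50.7
grasp_force: 64.7
```

Emit:
{"fn": "drive_tool", "kwargs": {"plan": [[[1, 0, 0, -1, 0], [1, 0, 0, -1, 0], [1, 0, 0, 0, 0], [1, 0, 0, 0, 0]]]}}

```text
clock: 28.0
position: [618.9, 1.9, 33.4]
ee_rot: [0.997, 0.08, 0.0, -0.0]
contact_force: [-0.7, 0.3, 0.4]
gripper_width: 50.9
grasp_force: 64.7
```

Emit:
{"fn": "drive_tool", "kwargs": {"plan": [[[1, 0, 0, -0.7, 0], [1, 0, 0, 0, 0], [1, 0, 0, 0, 0]]]}}

```text
clock: 28.25
position: [618.9, 1.9, 33.3]
ee_rot: [0.997, 0.08, 0.0, 0.0]
contact_force: [-2.8, 1.2, 4.2]
gripper_width: 50.7
grasp_force: 65.2
```

Seated. I'll release, lift clear and step aside to check.

Emit:
{"fn": "drive_tool", "kwargs": {"plan": [[[0, 0, 0, 0, 0], [-1, 0, 0, 0, 0], [-1, 0, 0, 0, 0], [-1, 0, 0, 0, 0], [-1, 0, 0, 0, 0], [-1, 0, 0, 10, 0], [-1, 0, 0, 30, 0], [-1, 0, 0, 38, 0], [-1, 0, 0, 38, 0], [-1, 0, 0, 38, 0], [-1, 0, 0, 38, 0], [-1, 0, 0, 38, 0], [-1, -20, -35, 0, 0], [-1, -20, -35, 0, 0], [-1, -20, -35, 0, 0], [-1, -20, -35, 0, 0], [-1, -20, -35, 0, 0], [-1, -20, -35, 0, 0], [-1, -20, -35, 0, 0], [-1, 0, 0, 0, 0]]]}}

```text
clock: 29.92
position: [475.3, -247.5, 263.8]
ee_rot: [0.997, 0.076, -0.0, 0.0]
contact_force: [-0.0, 0.7, 0.4]
gripper_width: 85.7
grasp_force: 0.0
```

```bash
python3 - <<'E'
from h import *
ims=[]
for n in("scene","top"):
    p,d=get_image(n);X=cloud(n,d).reshape(-1,3)
    for k,c,r,lo in(("pump",(510,-17),45,100),("jar",(493,89),45,45),("sq",(600,107),40,80),("carton",(617,1),52,42)):
        t=X[(X[:,2]>lo)&(np.hypot(X[:,0]-c[0],X[:,1]-c[1])<r)]
        if len(t): print(n,k,len(t),np.percentile(t[:,2],[50,97]).round(1))
    u,v,w,h=(215,130,260,220) if n=="scene" else (120,140,260,220)
    ims.append(cv2.resize(p[v:v+h,u:u+w,::-1],(395,334)))
cv2.imwrite("pics/end.png",np.hstack(ims)); print(read_state()["position"])
E
```

```text
scene pump 375 [125.5 146.9]
scene jar 539 [58.5 61.7]
scene sq 176 [100.6 105.1]
scene carton 746 [52.8 55.8]
top pump 1737 [596.1 603.8]
top jar 524 [58.4 62.2]
top sq 102 [102.5 106.7]
top carton 675 [52.7 56.4]
[ 477.92345689 -244.47828466  263.55226335]
```

View pics/end.png

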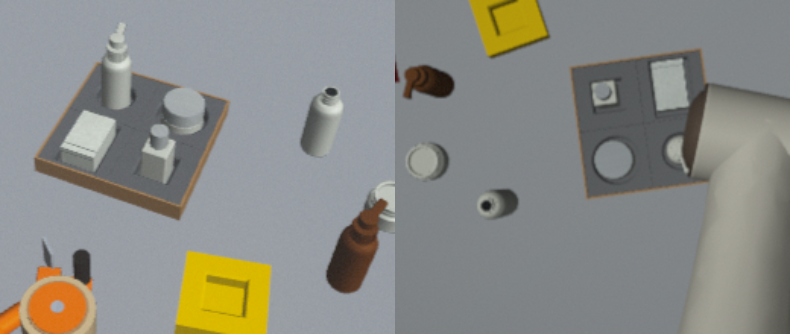

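Both views show all four items upright in their pockets, with heights of about 146, 59, 103 and 53 mm matching fully seated. The unfinished bottle and jar are still standing where they were. Handing in.

```bash
python3 -c "
from bench import *
print(job_done())"
```

```text
the job is handed in; nothing more can be done
None
```

I packed the pump bottle, cream jar, square bottle and soap carton fully down in their nests, left the unfinished bottle and jar and the look-alikes untouched, and handed the job in at about 30 s.

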